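# Set the push-and-turn filter selector to the green stud

## Task

Set the water filter's selector to the green stud: push the spring-loaded dial down just until it comes free of its notches (not hard down to the bottom of its travel), turn it the shorter way round while keeping it pressed, then let it rise fully into the notch at the green stud and let go. Leave the kettle, jug, glass bowl and bottle opener where they are.

Things in the scene. Friction and masses are not known exactly. Their poses are not given: they have to be found in the camera images.
- foot_top (a point): Centre of the top of the filter unit's white round foot (170 mm across, 60 mm high, fixed on the 20 mm thick maple shelf), on the dial's vertical axis. z up, x towards the spout (top level with the foot) and the teal drip tray, which reach 200 mm out from the axis. A stem on the axis carries the black dial above the foot.
- dial_low (a point): On the dial's axis, 30 mm above foot_top: the LOWEST place of the upper face of the dial's flat round skirt (92 mm across, 7 mm thick) when up. The true face is 0 to 16 mm higher, NOT measured, different each start: feel for it. On the skirt, an upright grip bar 72 long, 18 wide, 28 mm high through the axis, along the pointer's direction.
- green_mark (a point): Centre of the top of the green stud (14 mm across, 4 mm high) on the foot's top, 66 mm from the dial's axis. A yellow, a red and a blue stud like it stand on the same circle; the four are at 90 and 135 degrees to either side of foot_top's x direction, and which is where changes.
- pointer (a point): Point 66 mm from the dial's axis along the pointer (on the studs' circle, 4 mm above the foot's top); its x axis points outward. The pointer is an orange nib, reaching 57 mm from the axis, on a flat dark ring lying on the foot's top; it turns with the dial but does not rise or sink with it. An orange stripe on that half of the grip bar shows the same direction.
- press (a joint): How far the dial is pressed down, m: 0 = up, locked in a notch; 0.008 = free to turn; 0.014 = bottom of travel (keep under 0.0125). Spring: about 5.5 N to start, 0.6 N more per mm (10 N at 8 mm, 13 N at 12.5 mm). Released within about 0.1 rad of a notch it rises fully (under 0.0015); between notches it stays down.
- dial (a joint): Turn of the dial in rad, endless, growing anticlockwise seen from above; 0 = pointer along foot_top's x, and it starts there. Notches at every 45 degrees (0.785 rad), with about 0.06 rad of play in each; every stud is at a notch. Needs about 0.05 N m to turn once free.
- kettle: Slim silver kettle, 132 mm across at the foot, 180 mm high, with black handle; origin at the centre of its underside. Bystander.
- jug: Blue ceramic jug, 104 mm across, 130 mm high; origin at the centre of its underside. Bystander.
- glass_bowl: Small glass bowl, 90 mm across, 22 mm high, on the teal drip tray under the spout; origin at the centre of its underside. Bystander.
- bottle_opener: Flat steel bottle opener, 133 mm long, 4 mm thick, lying on the shelf; origin under it near the middle. Bystander.

How it is judged:
On the way, in this order (a step that is already met when the one before it is completed fails the run):
1. the dial is pressed down free of its notch (value of joint press above 0.0075 m), for 0.1 s.
2. the pointer has been brought to the green stud (horizontal distance between pointer and green_mark below 0.01 m), for 0.1 s.
At the end, for the whole second after the job is handed in: The dial's pointer is at the green stud (within 6 mm on the studs' circle) and the dial has risen fully (pressed less than 1.5 mm) (horizontal distance between pointer and green_mark below 0.006 m and value of joint press below 0.0015 m); the robot touches nothing.
It fails at once if the dial is pushed hard down towards the bottom of its travel (more than 12.5 mm) (value of joint press above 0.0125 m).
It fails at once if the dial is forced round out of its notch while it is not pressed down (between two notches with less than 5 mm of press) (value of joint press below 0.005 m and (x of pointer in the frame of foot_top between 0.018 and 0.034 m or x of pointer in the frame of foot_top between -0.034 and -0.018 m or y of pointer in the frame of foot_top between 0.018 and 0.034 m or y of pointer in the frame of foot_top between -0.034 and -0.018 m)).
It fails at once if the dial is taken the longer way round (pointer more than about 160 degrees from the green stud) (horizontal distance between pointer and green_mark above 0.13 m).
It fails at once if the kettle, jug, glass bowl or bottle opener is moved more than 15 mm (distance of any of kettle, jug, glass_bowl, bottle_opener from where it was at the start of the episode above 0.015 m).
It also fails if it takes over 64 s, if anything falls off the work surface, if the arm or the gripper's body presses on something with over 40 N, if the wrist force passes 120 N, or if a joint passes its speed limit or range.

## Robot

A 7-joint arm with a two-finger parallel gripper is mounted at the origin on the work surface. World frame = base frame: x ahead of the robot, y to its left, z up, the work surface at z = 0. Lengths are in m, angles in rad, forces in N, time in s.
With the tool pointing down it reaches from about 0.425 to 1.025 m from the base axis. Payload 3.6 kg.
Tool frame: the origin (TCP) lies on the centre line of the jaws, within the pads' length; the fingertips stand r.nose_length ahead of it and the grasp point (between the pads) is the TCP (r.nose_length is the distance from the TCP to the fingertips, in m); z points along the fingers, y is the line along which they close (so a half turn about z gives the same grasp; the last joint's range is limited). The gripper opens to 85 mm and grips with 20 to 120 N. Pads are 22 mm wide; open, the fingers measure 114 mm over their backs; the gripper's body (76 mm by 85 mm) begins 54 mm behind the grasp point. The pads swing forward as they close: fully open they stand 13 mm farther back than shut.
Start: joints at [1.216, 0.591, 0.048, 1.609, -0.033, 0.943, -0.034], TCP at [0.188, -0.7, 0.229] pointing down, gripper open.
Joint ranges: [-2.69, 2.69], [-0.47, 2.24], [-1.27, 1.36], [0.19, 2.51], [-1.53, 4.68], [0.08, 2.07], [-3.09, 3.09]. Speed limits (rad/s): [2.57, 2.57, 3.14, 3.14, 3.14, 3.14, 3.14].

## Interface

Orientations are given as a unit quaternion [x, y, z, w].
In Python, from cell import r, camera, get_calibration, order gives the robot as it stands.
- The arm moves only by the tool send_rows, never from a script. Its argument "commands" is one flat list of numbers, 7 for each row, row after row: the shift along the tool's x, y, z in m, then the turn, a rotation vector about the tool's x, y, z in degrees, then the finger opening in m, from 0 to 0.0854. A call has 1 to 5 rows; each row is the pose to reach, as a shift and turn from the pose commanded when the call began, along the tool's axes at that moment; what a row does not reach only later rows make up. A row lasts 1/10 s, in which the tool goes at most 50 mm and 8.59 degrees, less where a joint would pass 70% of its speed; a pose out of reach is approached as far as the arm can. A call with a gripper value outside its range is refused whole. The fingers move at their own pace and stop on an object; "squeeze" is the grip in N (left out, the last holds). Time passes only in rows, so rows that repeat a pose let the fingers close. It gives the time, the measured TCP pose, the force, the opening and the grip force at its end, in the units of the state.
- r.observe(): the state, without advancing time (a new reading comes with each control period).
- camera(name): name is "side" or "top" or "wrist"; returns (picture, depth): 400x640x3 uint8, red, green, blue; 400x640 float32, m along the optical axis (not along the pixel's ray), 0 where there is no reading.
- get_calibration(name): a dict with "vertical_fov" (degrees; the focal length in pixels is half the picture's height over the tangent of half this angle, whatever the lens; pixels are square), "cx", "cy" (the principal point, pixels), "k1" (the pictures are not rectified: a ray, as slopes to the right and down, at radius r is drawn at 1 + k1 r^2 times it, then the intrinsics apply), "R" (3x3) and "t" (3): a world point X has camera coordinates R X + t. Camera axes: x right, y down, z forward; pixel columns grow to the right and rows downward; lengths in m; the calibration is good to about 2 mm. A picture is of the moment at which its call begins: read the wrist's pose just before it. get_calibration takes no time and is no camera call; for the wrist camera it gives the pose at the moment of the call.
- order.sign_off(): hands the job in; it is judged then, once.
The state is a dict: "t": time; "joint_positions": joint angles; "joint_velocities": joint speeds; "effort": joint torques, N m; "eef_pos": TCP position; "ee_rot": TCP orientation; "force": force on the tool from outside, world axes, zero at the start; "wrist_torque": the same for the moment, N m; "finger_gap": opening from 0.0 (shut) to 1.0 (fully open); "finger_force": force on a finger pad.
Only numpy, scipy, OpenCV 4.12 (cv2) and the standard library are available. Lean on these libraries where they do the work, as an engineer would, in place of code of your own. Each camera call takes 0.05 s, during which the arm holds its last target. There are 200 camera calls.

## Working session

There is one attempt and no reset: what is moved stays moved. The work goes in short steps, Python scripts to look and compute and a tool call to move; the robot and the scene stay as the last step left them, time stands still between calls to the robot, and variables do not carry over. Pictures are saved under pics/ and viewed, at most 10 in all, crops included, and the job is handed in when it is done.

Besides the shell and the picture viewer there is one more tool, called after "Request:" by a JSON object that holds its "api" and its "payload", one argument or row to a line. send_rows: Moves the arm, as the interface text tells. Its arguments: {"type":"object","properties":{"commands":{"type":"array","items":{"type":"number"}},"squeeze":{"type":"number"}},"required":["commands"]}

```bash
mkdir -p pics
cat > h.py <<'E'
import numpy as np, cv2
from cell import r, camera, get_calibration, order
def K(c):
    f=200/np.tan(np.radians(c["vertical_fov"])/2); return f
def ray(c,u,v):
    f=K(c); d=np.array([(u-c["cx"])/f,(v-c["cy"])/f]); s=d.copy()
    for _ in range(20): s=d/(1+c["k1"]*(s@s))
    R=np.array(c["R"]);t=np.array(c["t"])
    return -R.T@t, R.T@np.array([s[0],s[1],1]), s
def onz(c,u,v,z):
    o,d,_=ray(c,u,v); return o+d*(z-o[2])/d[2]
def dep(c,u,v,D):
    o,d,_=ray(c,u,v); return o+d*D
E
python3 - <<'E'
from h import *
print({k:v for k,v in r.observe().items()}, r.nose_length)
for n in ("top","side"):
    p,d=camera(n); c=get_calibration(n); print(n,c)
    cv2.imwrite(f"pics/{n}0.png",p[:,:,::-1]); np.save(f"{n}0.npy",d)
E
```

```text
{'t': 0.0, 'joint_positions': array([ 1.21546955,  0.59215483,  0.04826643,  1.60980226, -0.03329659,
        0.94270055, -0.03372089]), 'joint_velocities': array([-0.00066872,  0.00088801, -0.00132049, -0.00159941,  0.0003115 ,
       -0.0006087 , -0.00035654]), 'effort': array([-7.26972503e-04, -5.48697567e+01,  1.54676568e+00, -1.98127180e+01,
        9.48404399e-03,  8.89058167e-03,  6.59241728e-07]), 'eef_pos': array([ 0.18747664, -0.69948899,  0.22742185]), 'ee_rot': array([ 9.91436569e-01,  1.30584273e-01, -2.03499901e-04, -1.11203471e-03]), 'force': array([ 1.18499066,  1.32078035, -0.86082922]), 'wrist_torque': array([ 0.03105052, -0.07968235, -0.04790893]), 'finger_force': 0.0, 'finger_gap': 0.9984372736164583} 0.019
top {'vertical_fov': 50.39148678531721, 'cx': 323.32201554075425, 'cy': 196.66620941183854, 'k1': -0.03665970464477656, 'R': array([[ 0.02081095, -0.99947348,  0.02489322],
       [-0.99831599, -0.02212248, -0.05362635],
       [ 0.05414881, -0.02373528, -0.99825074]]), 't': array([-0.0343374 ,  0.5391575 ,  1.12708925])}
side {'vertical_fov': 50.692869101826275, 'cx': 316.7936868605159, 'cy': 200.0488248656445, 'k1': -0.11554009384189293, 'R': array([[-0.73652929, -0.67638138,  0.0057292 ],
       [-0.4327542 ,  0.46469379, -0.77251763],
       [ 0.51985422, -0.5714612 , -0.63496747]]), 't': array([0.37649905, 0.32370826, 0.94588901])}
```

View pics/top0.png

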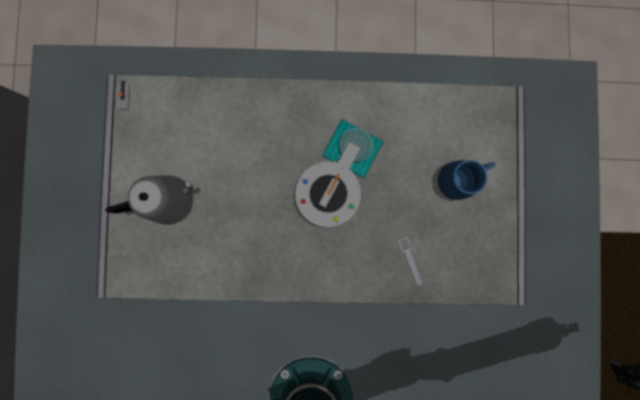

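View pics/side0.png

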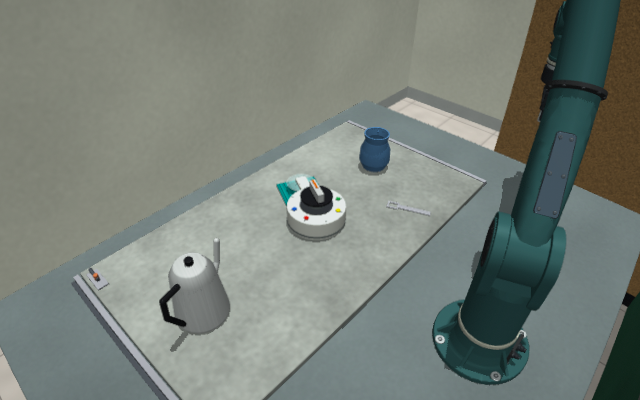

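Top view: dial at about (328,193), spout to the upper right, green stud at about (351,206), roughly 90° clockwise from the pointer; red is at (304,201), blue at (305,182) and yellow at (335,219). The side view agrees: dial at (317,203), green at (338,199).

Run:
```python
from h import *
p=cv2.imread("pics/top0.png"); d=np.load("top0.npy"); c=get_calibration("top")
for u,v in [(250,250),(328,217),(312,170),(349,155)]: print((u,v),dep(c,u,v,d[v,u]).round(4))
hsv=cv2.cvtColor(p,cv2.COLOR_BGR2HSV); roi=np.zeros(p.shape[:2],np.uint8); cv2.circle(roi,(328,193),33,255,-1)
S={}
zt=np.median([dep(c,u,v,d[v,u])[2] for u,v in [(328,217),(310,210),(350,195),(312,170)]]); print("zt",zt)
for n,(a,b) in dict(green=(45,85),yellow=(22,35),blue=(100,130),red=(0,6),orange=(8,20)).items():
    m=cv2.inRange(hsv,(a,90,60),(b,255,255))&roi
    k,l,st,ce=cv2.connectedComponentsWithStats(m)
    for i in range(1,k):
        if st[i,4]>=4:
            X=onz(c,*ce[i],zt+.004); print(n,st[i,4],ce[i].round(1),X.round(4)); 
            if n!="orange": S[n]=X
# foot circle: from white mask
m=cv2.inRange(hsv,(0,0,140),(180,60,255)); cs=cv2.findContours(m,0,1)[0]
P=np.array([S[k][:2] for k in S])
A=np.c_[2*P,np.ones(len(P))]; s=np.linalg.lstsq(A,(P**2).sum(1),rcond=None)[0]
print("centre",s[:2],"rad",np.sqrt(s[2]+s[:2]@s[:2]))
for k in S: q=S[k][:2]-s[:2]; print(k,np.degrees(np.arctan2(q[1],q[0])))
```

```text
(250, 250) [0.3937 0.1687 0.0201]
(328, 217) [ 0.485  -0.034   0.0828]
(312, 170) [0.6034 0.009  0.0804]
(349, 155) [ 0.6442 -0.0845  0.0798]
zt 0.0815592501941329
green 13 [350.6 205.6] [ 0.5149 -0.0904  0.0856]
yellow 18 [335.5 218.8] [ 0.4809 -0.0529  0.0856]
blue 17 [304.8 181.2] [0.5739 0.0266 0.0856]
red 18 [302.7 200.9] [0.5242 0.0305 0.0856]
orange 52 [333.2 183.7] [ 0.5694 -0.0454  0.0856]
centre [ 0.54330511 -0.03167334] rad 0.06548461537669127
green -115.85130919283648
yellow -161.2419142125881
blue 62.30511250534836
red 107.11057856860461
```

```bash
cat >> h.py <<'E'
from scipy.spatial.transform import Rotation as Ro
def goal(x,y,z,yaw):
    s=r.observe(); R=Ro.from_quat(s["ee_rot"]); p=np.array(s["eef_pos"])
    G=Ro.from_matrix(np.array([[np.cos(a:=np.radians(yaw)),np.sin(a),0],[np.sin(a),-np.cos(a),0],[0,0,-1]]))
    print("t",round(s["t"],2),"pos",p.round(4),"yaw",round(np.degrees(np.arctan2(*R.as_matrix()[[1,0],0])),2),"F",np.round(s["force"],2),"M",np.round(s["wrist_torque"],2),"q7",round(s["joint_positions"][6],2))
    print("shift",R.inv().apply(np.array([x,y,z])-p).round(4),"rot",np.degrees((R.inv()*G).as_rotvec()).round(2))
E
python3 -c "
from h import *
goal(.543,-.032,.26,153)"
```

```text
t 0.1 pos [ 0.1874 -0.6996  0.2276] yaw 15.0 F [-0.52 -0.18  0.77] M [-0.02 -0.01  0.06] q7 -0.03
shift [ 0.5162 -0.5528 -0.0314] rot [-6.00e-02 -1.30e-01 -1.38e+02]
```

Request:
{"api": "send_rows", "payload": {
  "commands": [0.17, -0.18, -0.03, 0, 0, -42, 0.05, 0.17, -0.18, -0.03, 0, 0, -42, 0.05, 0.17, -0.18, -0.03, 0, 0, -42, 0.05, 0.17, -0.18, -0.03, 0, 0, -42, 0.05, 0.17, -0.18, -0.03, 0, 0, -42, 0.05]
}}

```text
t: 0.6
eef_pos: [0.3058, -0.4802, 0.2585]
ee_rot: [0.877, 0.48, -0.0, -0.0]
force: [1.6, -0.3, -0.1]
finger_gap: 0.582
finger_force: 0.0
```

```bash
python3 -c "
from h import *
goal(.543,-.032,.26,153)"
```

```text
t 0.6 pos [ 0.3058 -0.4802  0.2585] yaw 57.33 F [ 1.63 -0.34 -0.14] M [ 0.   -0.05  0.01] q7 0.27
shift [ 0.5054 -0.0422 -0.0013] rot [-2.000e-02 -4.000e-02 -9.567e+01]
```

Request:
{"api": "send_rows", "payload": {
  "commands": [0.245, -0.02, 0, 0, 0, -42, 0.03, 0.245, -0.02, 0, 0, 0, -42, 0.03, 0.245, -0.02, 0, 0, 0, -42, 0.03, 0.245, -0.02, 0, 0, 0, -42, 0.03, 0.245, -0.02, 0, 0, 0, -42, 0.03]
}}

```text
t: 1.1
eef_pos: [0.4224, -0.2637, 0.2585]
ee_rot: [0.647, 0.762, 0.0, -0.0]
force: [0.7, 0.5, 0.7]
finger_gap: 0.349
finger_force: 0.0
```

```bash
python3 -c "
from h import *
goal(.543,-.032,.26,153)"
```

```text
t 1.1 pos [ 0.4224 -0.2637  0.2585] yaw 99.37 F [0.74 0.51 0.65] M [-0.   -0.01 -0.07] q7 0.45
shift [ 0.209   0.1567 -0.0014] rot [-0.000e+00 -1.000e-02 -5.363e+01]
```

Request:
{"api": "send_rows", "payload": {
  "commands": [0.209, 0.157, 0, 0, 0, -42, 0.03, 0.209, 0.157, 0, 0, 0, -42, 0.03, 0.209, 0.157, 0, 0, 0, -42, 0.03, 0.209, 0.157, 0, 0, 0, -42, 0.03, 0.209, 0.157, 0, 0, 0, -42, 0.03]
}}

```text
t: 1.6
eef_pos: [0.5393, -0.0436, 0.2585]
ee_rot: [0.331, 0.944, -0.0, -0.0]
force: [1.5, -0.7, -0.0]
finger_gap: 0.354
finger_force: 0.0
```

```bash
python3 -c "
from h import *
goal(.543,-.032,.26,153)"
```

```text
t 1.6 pos [ 0.5393 -0.0436  0.2585] yaw 141.3 F [ 1.48 -0.66 -0.03] M [-0.05 -0.06  0.  ] q7 0.58
shift [ 0.0043  0.0114 -0.0015] rot [ -0.03  -0.   -11.7 ]
```

Request:
{"api": "send_rows", "payload": {
  "commands": [0.004, 0.011, 0, 0, 0, -11.7, 0.03, 0.004, 0.011, 0, 0, 0, -11.7, 0.03, 0.004, 0.011, 0, 0, 0, -11.7, 0.03, 0.004, 0.011, 0, 0, 0, -11.7, 0.03]
}}

```text
t: 2.0
eef_pos: [0.5423, -0.0347, 0.2582]
ee_rot: [0.237, 0.972, -0.0, -0.0]
force: [0.1, -0.1, 0.3]
finger_gap: 0.351
finger_force: 0.0
```

```bash
python3 -c "
from h import *
goal(.543,-.032,.26,153)
c=get_calibration('wrist');p,d=camera('wrist');cv2.imwrite('pics/w1.png',p[:,:,::-1]);np.save('w1.npy',d);np.save('c1.npy',c)"
```

```text
t 2.0 pos [ 0.5423 -0.0347  0.2582] yaw 152.58 F [ 0.11 -0.09  0.35] M [-0.01  0.01 -0.  ] q7 0.73
shift [ 0.0006  0.0027 -0.0018] rot [-0.04 -0.04 -0.42]
```

View pics/w1.png

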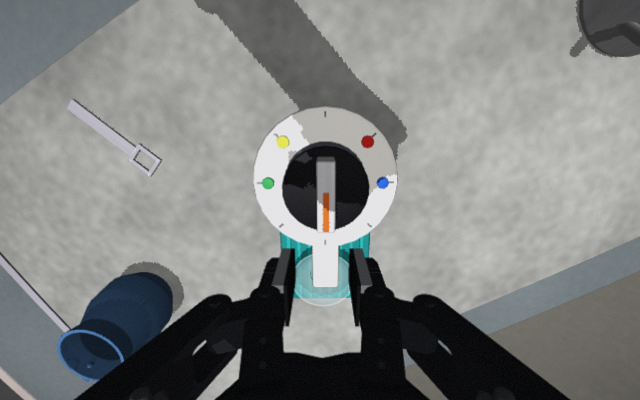

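Wrist view: foot centred at about (325,178), with green at (268,183), blue (383,183), yellow (283,142) and red (368,142). The bar runs vertically at u≈326, between the fingers' closing line, with its orange stripe towards the spout.

Run:
```python
from h import *
p=cv2.imread("pics/w1.png"); d=np.load("w1.npy"); c=np.load("c1.npy",allow_pickle=True).item()
hsv=cv2.cvtColor(p,cv2.COLOR_BGR2HSV); roi=np.zeros(p.shape[:2],np.uint8); cv2.circle(roi,(326,178),74,255,-1)
ns=["green","yellow","blue","red"]; S={}
for n,(a,b) in dict(green=(45,85),yellow=(22,35),blue=(105,130),red=(0,4)).items():
    m=cv2.inRange(hsv,(a,120,60),(b,255,255))&roi
    k,l,st,ce=cv2.connectedComponentsWithStats(m); i=1+np.argmax(st[1:,4])
    S[n]=onz(c,*ce[i],.084); print(n,st[i,4],ce[i].round(1),S[n].round(4))
P=np.array([S[k][:2] for k in ns]); A=np.c_[2*P,np.ones(4)]; s=np.linalg.lstsq(A,(P**2).sum(1),rcond=None)[0]
print("centre",s[:2],"rad",np.sqrt(s[2]+s[:2]@s[:2]))
for k in ns: q=S[k][:2]-s[:2]; print(k,np.degrees(np.arctan2(q[1],q[0])))
# points above 0.13 = bar top
pts=np.array([dep(c,u,v,d[v,u]) for v in range(130,245) for u in range(290,362) if d[v,u]>0])
print("skirt z",np.median(pts[(pts[:,2]>.1)&(pts[:,2]<.13),2]))
b=pts[(pts[:,2]>.134)&(np.hypot(*(pts[:,:2]-s[:2]).T)<.045)]; print(len(b),"bar z",np.percentile(b[:,2],[10,50,90]))
(cx,cy),wh,a=cv2.minAreaRect((b[:,:2]*1000).astype(np.float32)); print("bar",cx,cy,wh,a)
goal(s[0],s[1],.2,153)
```

```text
green 89 [267.6 182.9] [ 0.5142 -0.0911  0.084 ]
yellow 109 [282.3 141.7] [ 0.4816 -0.0529  0.084 ]
blue 94 [382.4 182.6] [0.5743 0.0259 0.084 ]
red 116 [367.4 141.4] [0.5241 0.0299 0.084 ]
centre [ 0.54420401 -0.0326152 ] rad 0.06578737842266844
green -117.16956393978421
yellow -162.03610587231603
blue 62.78098498901257
red 107.84270529863207
skirt z 0.11443764384415234
1353 bar z [0.1413924  0.14249513 0.14356144]
bar 543.93994140625 -32.847373962402344 (17.779186248779297, 72.0791244506836) 62.575408935546875
t 2.05 pos [ 0.5423 -0.0349  0.2583] yaw 152.57 F [-0.65  0.43 -0.92] M [-0.04 -0.03 -0.  ] q7 0.73
shift [-0.0006  0.0029  0.0583] rot [-0.04 -0.03 -0.43]
```

Request:
{"api": "send_rows", "payload": {
  "commands": [-0.001, 0.003, 0.045, 0, 0, 0, 0.032, -0.001, 0.003, 0.085, 0, 0, 0, 0.032, -0.001, 0.003, 0.088, 0, 0, 0, 0.032, -0.001, 0.003, 0.088, 0, 0, 0, 0.032]
}}

```text
t: 2.45
eef_pos: [0.5445, -0.0323, 0.1703]
ee_rot: [0.236, 0.972, -0.0, -0.001]
force: [0.1, 0.5, 0.6]
finger_gap: 0.377
finger_force: 0.0
```

```bash
python3 -c "
from h import *
goal(.5441,-.0327,.143,152.6)"
```

```text
t 2.45 pos [ 0.5445 -0.0323  0.1703] yaw 152.64 F [0.15 0.55 0.61] M [0.02 0.   0.  ] q7 0.62
shift [ 0.0001 -0.0005  0.0273] rot [-0.06 -0.1   0.04]
```

Request:
{"api": "send_rows", "payload": {
  "commands": [0, 0, 0.008, 0, 0, 0, 0.032, 0, 0, 0.015, 0, 0, 0, 0.032, 0, 0, 0.022, 0, 0, 0, 0.032, 0, 0, 0.027, 0, 0, 0, 0.032, 0, 0, 0.027, 0, 0, 0, 0.032]
}}

```text
t: 2.95
eef_pos: [0.5445, -0.032, 0.143]
ee_rot: [0.236, 0.972, -0.0, -0.001]
force: [-0.7, 0.0, -0.4]
finger_gap: 0.374
finger_force: 0.0
```

Request:
{"api": "send_rows", "payload": {
  "commands": [0, 0, 0, 0, 0, 0, 0.026, 0, 0, 0, 0, 0, 0, 0.02, 0, 0, 0, 0, 0, 0, 0.014, 0, 0, 0, 0, 0, 0, 0.01],
  "squeeze": 60
}}

```text
t: 3.35
eef_pos: [0.5452, -0.0318, 0.1438]
ee_rot: [0.236, 0.972, 0.0, 0.0]
force: [0.6, 0.2, 0.1]
finger_gap: 0.111
finger_force: 0.0
```

```bash
python3 -c "
from h import *
goal(.5441,-.0327,.133,152.6);print(r.observe()['finger_force'])"
```

```text
t 3.35 pos [ 0.5452 -0.0318  0.1438] yaw 152.7 F [0.65 0.19 0.12] M [-0.01  0.05 -0.03] q7 0.59
shift [ 0.0006 -0.0012  0.0108] rot [0.01 0.02 0.1 ]
0.0
```

```bash
python3 -c "
from h import *
p,d=camera('wrist');q,e=camera('side');cv2.imwrite('pics/w2.png',np.vstack([p[100:,:,::-1],cv2.resize(q[130:260,220:430,::-1],None,fx=2,fy=2).copy() if 0 else cv2.resize(q[140:250,230:406,::-1],(640,300))]))"
```

```text
(no output)
```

View pics/w2.png

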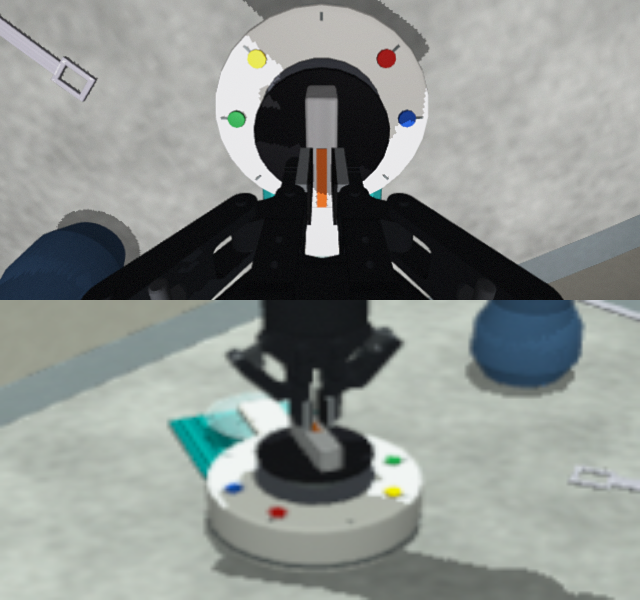

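The wrist view shows the fingers nearly shut around u≈322, v≈250. In the side view the tips appear just above the bar, not straddling it. I'll measure the tip height from depth.

```bash
python3 -c "
from h import *
c=get_calibration('wrist');p,d=camera('wrist')
for v in (245,252,260,270,280,290):
  print(v,[(u,dep(c,u,v,d[v,u]).round(3).tolist()) for u in (300,306,310,321,334,338,343)])
print(dep(c,321,220,d[220,321]))
s=r.observe();print(s['finger_gap'],s['force'],s['eef_pos'])
c=get_calibration('side');p,d=camera('side')
for y in (405,415,425,440):
  for x in (310,325): 
    u=int(230+x*176/640);v=int(140+(y-300)*110/300);print('side',x,y,dep(c,u,v,d[v,u]).round(3))
"
```

```text
245 [(300, [0.543, -0.048, 0.115]), (306, [0.534, -0.037, 0.142]), (310, [0.534, -0.035, 0.143]), (321, [0.537, -0.029, 0.142]), (334, [0.54, -0.023, 0.143]), (338, [0.555, -0.026, 0.114]), (343, [0.557, -0.023, 0.114])]
252 [(300, [0.53, -0.038, 0.156]), (306, [0.531, -0.035, 0.156]), (310, [0.532, -0.033, 0.155]), (321, [0.541, -0.031, 0.143]), (334, [0.537, -0.022, 0.157]), (338, [0.539, -0.02, 0.155]), (343, [0.54, -0.018, 0.155])]
260 [(300, [0.53, -0.037, 0.163]), (306, [0.532, -0.035, 0.164]), (310, [0.532, -0.033, 0.164]), (321, [0.546, -0.034, 0.143]), (334, [0.538, -0.022, 0.164]), (338, [0.539, -0.021, 0.164]), (343, [0.54, -0.018, 0.164])]
270 [(300, [0.53, -0.037, 0.173]), (306, [0.531, -0.034, 0.173]), (310, [0.532, -0.032, 0.174]), (321, [0.551, -0.037, 0.143]), (334, [0.538, -0.023, 0.173]), (338, [0.539, -0.021, 0.172]), (343, [0.54, -0.019, 0.173])]
280 [(300, [0.531, -0.036, 0.18]), (306, [0.532, -0.034, 0.181]), (310, [0.533, -0.032, 0.181]), (321, [0.557, -0.039, 0.144]), (334, [0.537, -0.023, 0.182]), (338, [0.538, -0.021, 0.182]), (343, [0.54, -0.02, 0.18])]
290 [(300, [0.531, -0.035, 0.189]), (306, [0.535, -0.035, 0.184]), (310, [0.536, -0.034, 0.183]), (321, [0.563, -0.043, 0.144]), (334, [0.54, -0.024, 0.184]), (338, [0.541, -0.023, 0.184]), (343, [0.538, -0.02, 0.189])]
[ 0.52379027 -0.02239281  0.14197624]
0.11501733999094388 [0.18344978 0.35718094 0.3555854 ] [ 0.54509538 -0.03188943  0.14368108]
side 310 405 [ 0.54  -0.023  0.179]
side 325 405 [ 0.533 -0.031  0.178]
side 310 415 [ 0.536 -0.019  0.17 ]
side 325 415 [ 0.532 -0.03   0.166]
side 310 425 [ 0.539 -0.022  0.157]
side 325 425 [ 0.533 -0.031  0.154]
side 310 440 [ 0.535 -0.018  0.141]
side 325 440 [ 0.525 -0.023  0.143]
```

Request:
{"api": "send_rows", "payload": {
  "commands": [0, 0, -0.004, 0, 0, 0, 0.034, 0, 0, -0.004, 0, 0, 0, 0.034, 0, 0, -0.004, 0, 0, 0, 0.034, 0, 0, -0.004, 0, 0, 0, 0.034, 0, 0, 0, 0, 0, 0, 0.034]
}}

```text
t: 4.05
eef_pos: [0.5454, -0.0318, 0.1438]
ee_rot: [0.236, 0.972, 0.0, 0.001]
force: [0.2, -0.2, -0.2]
finger_gap: 0.395
finger_force: 0.0
```

Request:
{"api": "send_rows", "payload": {
  "commands": [0, 0, 0.005, 0, 0, 0, 0.034, 0, 0, 0.01, 0, 0, 0, 0.034, 0, 0, 0.014, 0, 0, 0, 0.034, 0, 0, 0.014, 0, 0, 0, 0.034]
}}

```text
t: 4.45
eef_pos: [0.5444, -0.0319, 0.1287]
ee_rot: [0.236, 0.972, -0.0, -0.001]
force: [-0.1, -0.2, -0.4]
finger_gap: 0.397
finger_force: 0.0
```

```bash
python3 -c "
from h import *
goal(.5441,-.0327,.112,152.6)
c=get_calibration('wrist');p,d=camera('wrist');cv2.imwrite('pics/w3.png',p[100:,:,::-1])
for v in range(230,300,5):
  print(v,[(u,(dep(c,u,v,d[v,u])[2]).round(3).tolist()) for u in range(270,380,8)])
"
```

```text
t 4.45 pos [ 0.5444 -0.0319  0.1287] yaw 152.71 F [-0.08 -0.2  -0.4 ] M [-0.04 -0.03  0.01] q7 0.57
shift [-0.0001 -0.0009  0.0167] rot [-0.04 -0.08  0.11]
230 [(270, 0.116), (278, 0.114), (286, 0.115), (294, 0.115), (302, 0.115), (310, 0.143), (318, 0.141), (326, 0.142), (334, 0.143), (342, 0.114), (350, 0.114), (358, 0.115), (366, 0.115), (374, 0.115)]
235 [(270, 0.115), (278, 0.114), (286, 0.115), (294, 0.114), (302, 0.115), (310, 0.142), (318, 0.143), (326, 0.143), (334, 0.142), (342, 0.115), (350, 0.115), (358, 0.115), (366, 0.114), (374, 0.116)]
240 [(270, 0.114), (278, 0.114), (286, 0.114), (294, 0.115), (302, 0.115), (310, 0.142), (318, 0.144), (326, 0.143), (334, 0.142), (342, 0.115), (350, 0.114), (358, 0.115), (366, 0.115), (374, 0.114)]
245 [(270, 0.115), (278, 0.114), (286, 0.113), (294, 0.115), (302, 0.114), (310, 0.143), (318, 0.142), (326, 0.142), (334, 0.142), (342, 0.114), (350, 0.115), (358, 0.114), (366, 0.114), (374, 0.114)]
250 [(270, 0.114), (278, 0.138), (286, 0.138), (294, 0.115), (302, 0.114), (310, 0.274), (318, 0.143), (326, 0.143), (334, 0.142), (342, 0.1
[... 1160 characters left out ...]
.144), (326, 0.144), (334, 0.142), (342, 0.115), (350, 0.114), (358, 0.16), (366, 0.166), (374, 0.167)]
285 [(270, 0.169), (278, 0.17), (286, 0.156), (294, 0.115), (302, 0.114), (310, 0.142), (318, 0.144), (326, 0.143), (334, 0.143), (342, 0.114), (350, 0.116), (358, 0.159), (366, 0.17), (374, 0.17)]
290 [(270, 0.175), (278, 0.17), (286, 0.157), (294, 0.114), (302, 0.115), (310, 0.143), (318, 0.143), (326, 0.144), (334, 0.143), (342, 0.113), (350, 0.114), (358, 0.159), (366, 0.17), (374, 0.175)]
295 [(270, 0.178), (278, 0.17), (286, 0.158), (294, 0.116), (302, 0.115), (310, 0.143), (318, 0.144), (326, 0.143), (334, 0.143), (342, 0.115), (350, 0.115), (358, 0.162), (366, 0.171), (374, 0.178)]
```

View pics/w3.png

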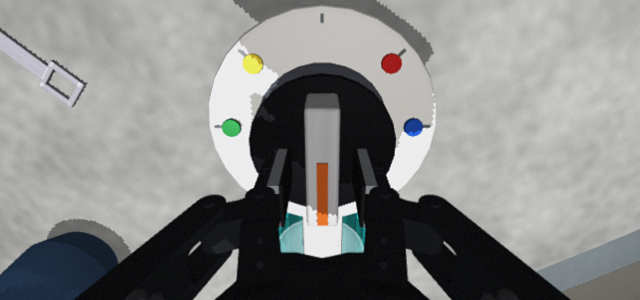

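The fingers straddle the bar symmetrically, with inner edges at u≈290 and 355 and the bar between 306 and 338. Tips are at z≈0.137, bar top at 0.143, skirt at 0.115. I'll go down 14 mm and grip.

Request:
{"api": "send_rows", "payload": {
  "commands": [0, 0, 0.004, 0, 0, 0, 0.034, 0, 0, 0.008, 0, 0, 0, 0.034, 0, 0, 0.012, 0, 0, 0, 0.034, 0, 0, 0.014, 0, 0, 0, 0.034, 0, 0, 0.014, 0, 0, 0, 0.034]
}}

```text
t: 5.0
eef_pos: [0.5447, -0.0319, 0.1152]
ee_rot: [0.236, 0.972, -0.0, -0.0]
force: [0.1, 0.3, -0.0]
finger_gap: 0.401
finger_force: 0.0
```

Request:
{"api": "send_rows", "payload": {
  "commands": [0, 0, 0, 0, 0, 0, 0.026, 0, 0, 0, 0, 0, 0, 0.02, 0, 0, 0, 0, 0, 0, 0.014, 0, 0, 0, 0, 0, 0, 0.01, 0, 0, 0, 0, 0, 0, 0.01],
  "squeeze": 60
}}

```text
t: 5.5
eef_pos: [0.5451, -0.0319, 0.1159]
ee_rot: [0.236, 0.972, -0.0, 0.0]
force: [-1.8, -1.2, 3.7]
finger_gap: 0.196
finger_force: 59.1
```

```bash
python3 -c "
from h import *
goal(.5441,-.0327,.104,152.6);print(r.observe()['finger_force'])
c=get_calibration('wrist');p,d=camera('wrist')
print([(u,v,dep(c,u,v,d[v,u]).round(4)) for u,v in ((322,215),(270,215),(370,215),(300,255),(345,255))])"
```

```text
t 5.5 pos [ 0.5451 -0.0319  0.1159] yaw 152.71 F [-1.85 -1.22  3.67] M [-0.12  0.22  0.11] q7 0.55
shift [ 0.0006 -0.0012  0.0119] rot [-0.01  0.03  0.11]
59.149834513664246
[(322, 215, array([ 0.5124, -0.016 ,  0.1402])), (270, 215, array([ 0.5083, -0.0459,  0.1144])), (370, 215, array([0.5334, 0.0028, 0.1144])), (300, 255, array([ 0.53  , -0.0377,  0.1309])), (345, 255, array([ 0.5402, -0.0172,  0.1314]))]
```

Request:
{"api": "send_rows", "payload": {
  "commands": [0, 0, 0.002, 0, 0, 0, 0.01, 0, 0, 0.004, 0, 0, 0, 0.01, 0, 0, 0.006, 0, 0, 0, 0.01, 0, 0, 0.006, 0, 0, 0, 0.01]
}}

```text
t: 5.95
eef_pos: [0.5452, -0.0319, 0.1102]
ee_rot: [0.236, 0.972, -0.0, 0.0]
force: [-2.9, -1.2, 9.2]
finger_gap: 0.196
finger_force: 59.9
```

```bash
cat > chk.py <<'E'
from h import *
goal(.5441,-.0327,.106,152.6)
c=get_calibration('wrist');p,d=camera('wrist')
def med(a,b,e,f):
    return np.median([dep(c,u,v,d[v,u])[2] for u in range(a,b) for v in range(e,f) if d[v,u]>0]).round(4)
print("bar",med(317,327,205,235),"skirt",med(268,280,195,225),med(355,372,195,225))
E
python3 chk.py
```

```text
t 5.95 pos [ 0.5452 -0.0319  0.1102] yaw 152.71 F [-2.89 -1.24  9.24] M [-0.18  0.55 -0.01] q7 0.54
shift [ 0.0006 -0.0012  0.0042] rot [-0.03  0.03  0.11]
bar 0.1362 skirt 0.1088 0.1088
```

Request:
{"api": "send_rows", "payload": {
  "commands": [0, 0, 0.002, 0, 0, 0, 0.01, 0, 0, 0.004, 0, 0, 0, 0.01, 0, 0, 0.0043, 0, 0, 0, 0.01, 0, 0, 0.0043, 0, 0, 0, 0.01]
}}

```text
t: 6.4
eef_pos: [0.5452, -0.0319, 0.1063]
ee_rot: [0.236, 0.972, -0.001, 0.0]
force: [-2.3, -0.3, 11.2]
finger_gap: 0.197
finger_force: 60.3
```

```bash
python3 chk.py
```

```text
t 6.4 pos [ 0.5452 -0.0319  0.1063] yaw 152.71 F [-2.27 -0.3  11.18] M [-0.15  0.7   0.01] q7 0.53
shift [ 0.0006 -0.0012  0.0003] rot [-0.05  0.05  0.11]
bar 0.1323 skirt 0.1049 0.1049
```

Pressed about 9.6 mm, and the force agrees. Now turn clockwise (+ about the tool's z).

Request:
{"api": "send_rows", "payload": {
  "commands": [0, 0, 0, 0, 0, 4, 0.01, 0, 0, 0, 0, 0, 8, 0.01, 0, 0, 0, 0, 0, 12, 0.01, 0, 0, 0, 0, 0, 15, 0.01, 0, 0, 0, 0, 0, 15, 0.01]
}}

```text
t: 6.95
eef_pos: [0.5451, -0.0321, 0.1064]
ee_rot: [0.361, 0.932, -0.001, 0.0]
force: [-2.1, -1.2, 11.7]
finger_gap: 0.197
finger_force: 60.4
```

```bash
python3 chk.py
```

```text
t 6.95 pos [ 0.5451 -0.0321  0.1064] yaw 137.63 F [-2.13 -1.25 11.71] M [-0.2   0.68 -0.01] q7 0.33
shift [ 0.0003 -0.0012  0.0004] rot [ -0.06   0.06 -14.97]
bar 0.1324 skirt 0.105 0.1051
```

Turning freely; press is steady.

Request:
{"api": "send_rows", "payload": {
  "commands": [0, 0, 0, 0, 0, 7, 0.01, 0, 0, 0, 0, 0, 14, 0.01, 0, 0, 0, 0, 0, 21, 0.01, 0, 0, 0, 0, 0, 28, 0.01, 0, 0, 0, 0, 0, 28, 0.01]
}}

```text
t: 7.5
eef_pos: [0.545, -0.0322, 0.1065]
ee_rot: [0.577, 0.817, -0.001, 0.0]
force: [-3.0, -1.9, 12.3]
finger_gap: 0.198
finger_force: 60.4
```

Request:
{"api": "send_rows", "payload": {
  "commands": [0, 0, 0, 0, 0, 7, 0.01, 0, 0, 0, 0, 0, 14, 0.01, 0, 0, 0, 0, 0, 21, 0.01, 0, 0, 0, 0, 0, 28, 0.01, 0, 0, 0, 0, 0, 28, 0.01]
}}

```text
t: 8.0
eef_pos: [0.5447, -0.0323, 0.1064]
ee_rot: [0.757, 0.653, -0.001, 0.0]
force: [-3.1, -0.5, 11.5]
finger_gap: 0.199
finger_force: 60.4
```

```bash
sed -i 's/152.6/62.8/' chk.py; python3 chk.py
```

```text
t 8.0 pos [ 0.5447 -0.0323  0.1064] yaw 81.56 F [-3.1  -0.52 11.54] M [-0.23  0.74 -0.08] q7 -0.39
shift [-0.0005 -0.0005  0.0004] rot [-1.000e-02  9.000e-02  1.876e+01]
bar 0.1323 skirt 0.1049 0.1051
```

Request:
{"api": "send_rows", "payload": {
  "commands": [0, 0, 0, 0, 0, 7, 0.01, 0, 0, 0, 0, 0, 13, 0.01, 0, 0, 0, 0, 0, 18.7, 0.01, 0, 0, 0, 0, 0, 18.7, 0.01, 0, 0, 0, 0, 0, 18.7, 0.01]
}}

```text
t: 8.55
eef_pos: [0.5446, -0.0322, 0.1063]
ee_rot: [0.853, 0.522, -0.001, 0.0]
force: [-2.7, -0.6, 11.7]
finger_gap: 0.2
finger_force: 60.4
```

Run:
```python
from h import *
goal(.5441,-.0327,.116,62.8)
p,d=camera('wrist');cv2.imwrite('pics/w4.png',p[:,:,::-1])
```

```text
t 8.55 pos [ 0.5446 -0.0322  0.1063] yaw 62.97 F [-2.68 -0.63 11.65] M [-0.21  0.76 -0.03] q7 -0.62
shift [-0.0006 -0.0002 -0.0097] rot [-0.02  0.07  0.17]
```

View pics/w4.png

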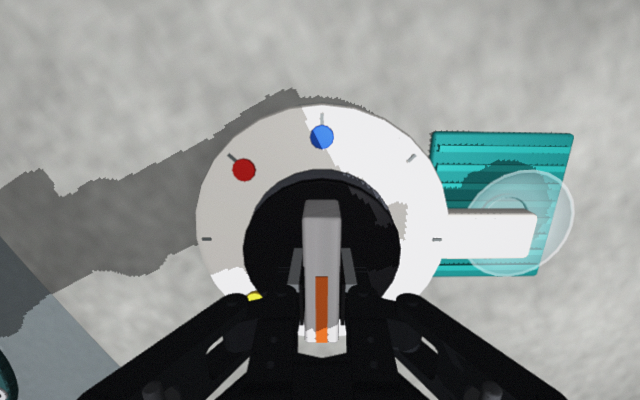

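The bar at u≈322 is in line with the blue stud at (321,137), which is opposite green, so the pointer is at green. Now let it rise.

Request:
{"api": "send_rows", "payload": {
  "commands": [0, 0, -0.003, 0, 0, 0, 0.01, 0, 0, -0.006, 0, 0, 0, 0.01, 0, 0, -0.009, 0, 0, 0, 0.01, 0, 0, -0.0095, 0, 0, 0, 0.01, 0, 0, -0.0095, 0, 0, 0, 0.01]
}}

```text
t: 9.1
eef_pos: [0.5445, -0.0323, 0.1153]
ee_rot: [0.853, 0.522, -0.0, 0.0]
force: [-1.5, -0.5, 6.1]
finger_gap: 0.192
finger_force: 59.6
```

```bash
python3 chk.py
```

```text
t 9.1 pos [ 0.5445 -0.0323  0.1153] yaw 62.97 F [-1.47 -0.54  6.15] M [-0.19  0.53 -0.03] q7 -0.62
shift [-0.0006 -0.0002  0.0093] rot [-0.02  0.05  0.17]
bar 0.1411 skirt 0.1137 0.1139
```

Almost fully up; open the fingers, then retreat straight up.

Request:
{"api": "send_rows", "payload": {
  "commands": [0, 0, -0.0005, 0, 0, 0, 0.02, 0, 0, -0.0005, 0, 0, 0, 0.034, 0, 0, -0.0005, 0, 0, 0, 0.034, 0, 0, -0.0005, 0, 0, 0, 0.034, 0, 0, -0.0005, 0, 0, 0, 0.034]
}}

```text
t: 9.65
eef_pos: [0.545, -0.0318, 0.1151]
ee_rot: [0.853, 0.523, -0.0, -0.0]
force: [1.1, -0.8, 0.2]
finger_gap: 0.398
finger_force: 0.0
```

Request:
{"api": "send_rows", "payload": {
  "commands": [0, 0, -0.02, 0, 0, 0, 0.034, 0, 0, -0.05, 0, 0, 0, 0.034, 0, 0, -0.1, 0, 0, 0, 0.034, 0, 0, -0.13, 0, 0, 0, 0.034, 0, 0, -0.13, 0, 0, 0, 0.034]
}}

```text
t: 10.15
eef_pos: [0.5484, -0.0317, 0.25]
ee_rot: [0.853, 0.522, 0.004, 0.003]
force: [0.2, 0.1, -0.6]
finger_gap: 0.395
finger_force: 0.0
```

Run:
```python
from h import *
goal(.5441,-.0327,.116,62.8)
c=get_calibration('wrist');p,d=camera('wrist');cv2.imwrite('pics/w5.png',p[:,:,::-1])
pts=np.array([dep(c,u,v,d[v,u]) for v in range(100,300) for u in range(230,420) if d[v,u]>0])
ra=np.hypot(pts[:,0]-.5442,pts[:,1]+.0327)
b=pts[(pts[:,2]>.134)&(pts[:,2]<.15)&(ra<.045)];print("bar z",np.median(b[:,2]),"skirt",np.median(pts[(ra<.043)&(pts[:,2]>.1)&(pts[:,2]<.12),2]))
print(cv2.minAreaRect((b[:,:2]*1000).astype(np.float32)))
```

```text
t 10.15 pos [ 0.5484 -0.0317  0.25  ] yaw 62.99 F [ 0.16  0.12 -0.58] M [ 0.04 -0.07  0.01] q7 -0.57
shift [-0.0034 -0.0047  0.134 ] rot [ 0.52 -0.26  0.19]
bar z 0.14233171396221173 skirt 0.11432070310271258
((544.4741821289062, -32.242919921875), (71.62903594970703, 17.667827606201172), 63.24003219604492)
```

View pics/w5.png

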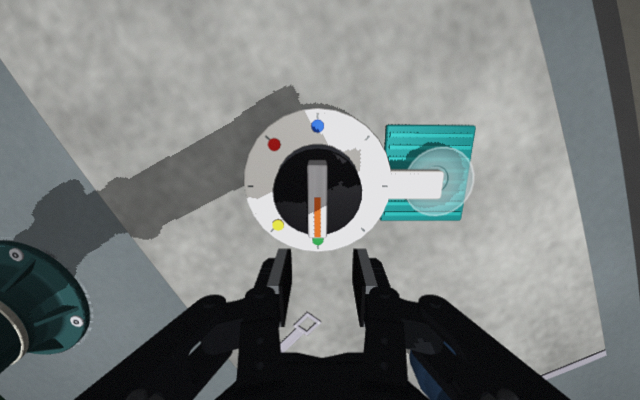

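The pointer is at the green stud (318,240), the dial is back at its starting height (skirt 0.1143 against 0.1144), and the gripper is clear.

```bash
python3 -c "
from h import *
print(order.sign_off())"
```

```text
the job is handed in; nothing more can be done
None
```

The dial was pressed about 9.6 mm, turned 90° clockwise to the green stud and released; it rose back to its starting height, the gripper is clear, and the job is handed in (sign-off gave no verdict).

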